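# Put the rolling-pin set away and shut its drawer

## Robot

A 6-joint arm with a two-finger parallel gripper is mounted at the origin on the work surface. World frame = base frame: x ahead of the robot, y to its left, z up, the work surface at z = 0. Lengths are in mm, angles in degrees, forces in N, time in s.
With the tool pointing down it reaches from about 350 to 850 mm from the base axis. Payload 8.1 kg.
Tool frame: the origin (TCP) lies on the centre line of the jaws, within the pads' length; the fingertips stand 19 mm ahead of it and the grasp point (between the pads) is the TCP (r.tip_reach is the z of the fingertips in the tool frame, in mm); z points along the fingers, y is the line along which they close (so a half turn about z gives the same grasp; the last joint's range is limited). The gripper opens to 85 mm and grips with 20 to 120 N. Pads are 22 mm wide; open, the fingers measure 114 mm over their backs; the gripper's body (76 mm by 85 mm) begins 54 mm behind the grasp point. The pads swing forward as they close: fully open they stand 13 mm farther back than shut.
Start: joints at [60.825, 7.471, 85.268, -0, 87.261, -4.893], TCP at [246.716, 546.934, 250.292] pointing down, gripper open.
Joint ranges: [-169.43, 169.43], [-51.17, 129.36], [1.28, 143.12], [-76.62, 256.62], [0, 156.53], [-152.29, 152.29]. Speed limits (degrees/s): [136.94, 136.94, 159.86, 180, 180, 180].

## Interface

Orientations are given as [roll, pitch, yaw] about the fixed x, y, z axes, in that order (R = Rz(yaw) Ry(pitch) Rx(roll)).
In Python, from bench import r gives the robot as it stands. The module is installed in compiled form; this text tells all that it offers.
- The arm moves only by the shell command python3 -m handwheel 'ROWS' [FORCE]. ROWS is JSON, a list of rows, each a list of 7 numbers: the shift along the tool's x, y, z in m, then the turn, a rotation vector about the tool's x, y, z in degrees, then the finger opening in m, from 0 to 0.0854. In form: [[tx, ty, tz, ax, ay, az, claw], ...]. A call has 1 to 8 rows; each row shifts and turns the commanded pose from where the row before left it, along the tool's axes as they then stand; what a row does not reach is not made up. A row lasts 1/12 s, in which the tool goes at most 41.7 mm and 7.16 degrees, less where a joint would pass 70% of its speed; a pose out of reach is approached as far as the arm can. A call with a gripper value outside its range is refused whole. The fingers move at their own pace and stop on an object; FORCE is the grip in N (left out, the last holds). Time passes only in rows, so rows that do not move let the fingers close. It gives the time, the measured TCP pose, the force, the opening and the grip force at its end, in the units of the state.
- r.sense(): the state, without advancing time (a new reading comes with each control period).
- r.snapshot(name): name is "scene" or "top" or "wrist"; returns (picture, depth): 480x640x3 uint8, blue, green, red; 480x640 float32, mm along the optical axis (not along the pixel's ray), 0 where there is no reading.
- r.calibration(name): a dict with "vfov" (degrees; the focal length in pixels is half the picture's height over the tangent of half this angle, whatever the lens; pixels are square), "cx", "cy" (the principal point, pixels), "rvec" (rotation vector, rad) and "tvec" (3), from world to camera coordinates, as OpenCV has them; the wrist camera has in their place "tool_from_camera" (4x4, takes a point from camera to tool coordinates, whose origin is the TCP and whose axes are the flange's). Camera axes: x right, y down, z forward; pixel columns grow to the right and rows downward; lengths in mm; the calibration is good to about 2 mm. A picture is of the moment at which its call begins: read the wrist's pose just before it. calibration takes no time and is no camera call.
- r.hand_in(): hands the job in; it is judged then, once.
The state is a dict: "time": time; "joint_pos": joint angles; "qd": joint speeds; "joint_efforts": joint torques, N m; "tool_pos": TCP position; "tcp_rot": TCP orientation; "ft_force": force on the tool from outside, world axes, zero at the start; "wrist_torque": the same for the moment, N m; "finger_gap": finger opening in mm; "grip_force": force on a finger pad.
Only numpy, scipy, OpenCV 4.12 (cv2) and the standard library are available. Lean on these libraries where they do the work, as an engineer would, in place of code of your own. Each camera call takes 0.05 s, during which the arm holds its last target. There are 200 camera calls.

## Task

Put the rolling-pin set away in the open drawer: thread the wide ring down the upright post to the drawer floor, then the narrow ring down onto it, then lay the clear rolling pin in the drawer's V cradles. Last, push the drawer home, without slamming it, until it clicks into its detent and its front is flush with the unit; leave everything else on the counter where it is.

Things in the scene. Friction and masses are not known exactly. Their poses are not given: they have to be found in the camera images.
- unit: white drawer unit fixed on the counter, 410 mm wide, 290 deep, 185 tall. Origin: on the counter under the middle of the closed drawer front. x points into the unit (drawer goes home towards +x), y left, z up. Its wooden top (430 mm wide, underside 165 mm up) overhangs the closed front by 40 mm: to follow the front home lean the tool 35 to 45 deg, body back towards the robot, and push low
- drawer (a joint): drawer opening in m: 0 = home in its detent, front flush; 0.25 = fully out. Friction about 2 N; the detent resists with about 10 N from 15 mm to 7 mm before home, then pulls the drawer home
- drawer_front (a point): middle of the drawer's grey front face (376 mm wide, 77 mm tall, from 9 to 86 mm above the counter, 12 mm thick, no handle, a flat black finger scoop mark at its upper middle); axes as the unit's; moves with the drawer. The drawer's side walls rise to 57 mm above the counter
- post_foot (a point): foot of the steel post in the drawer, on its axis, at the drawer floor (18 mm above the counter). The post is 22 mm thick, 50 mm tall, its last 8 mm tapered to 10 mm. It stands 75 mm behind the front face, on the unit's left (+y) side; axes as the unit's; moves with the drawer
- cradle (a point): where the middle of the pin's axis lies when in the two dark V cradles in the drawer: 24 mm above the drawer floor, 60 mm behind the front face; axes as the unit's, the pin lies along y; moves with the drawer. The V's stand 50 mm either side along y (each 14 mm long, 59 mm wide, tops 1 mm above this point), 86 mm clear between
- pin: clear acrylic rolling pin with grey end grips, 200 mm long, barrel 30 mm thick and 140 mm long, grips 20 mm thick; origin at the middle of its axis, x along its length. It starts in the V's of the rest
- pin_rest: dark wooden rest fixed on the counter: base 130 x 62 mm, 4 mm thick, two V cradles 50 mm either side of its middle (86 mm clear between); origin under its middle, x along the pin; the pin's axis lies 28 mm above the counter
- wide_ring: wide flat white plastic ring, 70 mm outside, 30 mm bore, 14 mm thick, lying flat; origin at the centre of its underside, z up
- narrow_ring: narrower, thicker white plastic ring, 60 mm outside, 30 mm bore, 24 mm thick, lying flat; origin at the centre of its underside, z up
- ramekin: round white ceramic ramekin, 80 mm across, 45 mm tall; origin under its centre. Bystander
- fork: steel dinner fork lying flat, 180 mm long, 5 mm thick; origin near its middle. Bystander
- lidded_bowl: white plastic bowl with a snap lid, 146 mm across, 73 mm tall; origin under its centre. Bystander
- mug: white ceramic mug, 80 mm across, 90 mm tall; origin under its centre. Bystander
- jar: glass jar with a steel cap, 70 mm across, 100 mm tall; origin under its centre. Bystander
Not all that is in view belongs to the job. Several things have the shape of the pin; the one meant has the colours described above.

How it is judged (in metres and radians):
On the way, in this order (a step that is already met when the one before it is completed fails the run):
1. the wide ring lies released on the drawer floor around the post, drawer still open (horizontal distance between wide_ring and post_foot below 0.007 m and z of wide_ring in the frame of post_foot below 0.004 m and angle between wide_ring's own z axis and vertical below 0.1 rad and contact force between the fingers and wide_ring below 0.3 N and value of joint drawer above 0.15 m), for 0.2 s.
2. the narrow ring lies released on the wide ring, around the post (horizontal distance between each of wide_ring, narrow_ring and post_foot below 0.007 m and z of wide_ring in the frame of post_foot below 0.004 m and angle between each of wide_ring, narrow_ring's own z axis and vertical below 0.1 rad and z of narrow_ring in the frame of post_foot between 0.01 and 0.019 m and contact force between the fingers and narrow_ring below 0.3 N and value of joint drawer above 0.15 m), for 0.2 s.
3. the pin lies released in the drawer's cradles (horizontal distance between each of wide_ring, narrow_ring and post_foot below 0.007 m and z of wide_ring in the frame of post_foot below 0.004 m and angle between each of wide_ring, narrow_ring's own z axis and vertical below 0.1 rad and z of narrow_ring in the frame of post_foot between 0.01 and 0.019 m and x of pin in the frame of cradle between -0.005 and 0.005 m and y of pin in the frame of cradle between -0.015 and 0.015 m and z of pin in the frame of cradle between -0.005 and 0.005 m and angle between the x axis of pin and the y axis of cradle, either way round below 0.1 rad and contact force between the fingers and pin below 0.3 N and value of joint drawer above 0.15 m), for 0.2 s.
4. the drawer is home in its detent (value of joint drawer below 0.003 m), for 0.2 s.
At the end, for the whole second after the job is handed in: Drawer within 3 mm of home; wide ring flat on the drawer floor around the post (within 4 mm of height) and narrow ring flat on it; pin in both V cradles (within 5 mm across and in height, 15 mm along, 0.1 rad); all at rest (horizontal distance between each of wide_ring, narrow_ring and post_foot below 0.007 m and z of wide_ring in the frame of post_foot below 0.004 m and angle between each of wide_ring, narrow_ring's own z axis and vertical below 0.1 rad and z of narrow_ring in the frame of post_foot between 0.01 and 0.019 m and x of pin in the frame of cradle between -0.005 and 0.005 m and y of pin in the frame of cradle between -0.015 and 0.015 m and z of pin in the frame of cradle between -0.005 and 0.005 m and angle between the x axis of pin and the y axis of cradle, either way round below 0.1 rad and value of joint drawer below 0.003 m and linear speed of each of pin, wide_ring, narrow_ring below 0.02 m/s); the robot touches nothing.
It fails at once if the drawer is slammed: it moves in faster than 0.5 m/s (velocity of joint drawer below -0.5 m/s).
It fails at once if a bystander is moved more than 40 mm (distance of any of ramekin, fork, lidded_bowl, mug, jar from where it was at the start of the episode above 0.04 m).
It also fails if it takes over 72 s, if anything falls off the work surface, if the arm or the gripper's body presses on something with over 40 N, if the wrist force passes 120 N, or if a joint passes its speed limit or range.

## Working session

There is one attempt and no reset: what is moved stays moved. The work goes in short steps, Python scripts to look and compute and a shell command to move; the robot and the scene stay as the last step left them, time stands still between calls to the robot, and variables do not carry over. Pictures are saved under pics/ and viewed, at most 10 in all, crops included, and the job is handed in when it is done.

```bash
mkdir -p pics; python3 - <<'E'
from bench import r
import cv2,numpy as np
s=r.sense();print(s['time'],s['tool_pos'],s['tcp_rot'],s['finger_gap'])
for n in('scene','top'):
    p,d=r.snapshot(n);cv2.imwrite(f'pics/{n}0.png',p);np.save(n+'_d0.npy',d)
    print(n,{k:np.round(v,4).tolist() for k,v in r.calibration(n).items()},(d==0).mean())
print({k:np.round(v,4).tolist() for k,v in r.calibration('wrist').items()})
E
```

```text
0.0 [246.48495671 546.49402009 249.25319138] [-1.79898048e+02 -9.69931493e-03  1.55716627e+02] 85.24948852421984
scene {'vfov': 47.4536, 'cx': 320.2187, 'cy': 250.7838, 'rvec': [1.5655, 2.4862, -0.3906], 'tvec': [210.9212, -374.9395, 1585.3101]} 0.004117838541666667
top {'vfov': 57.9266, 'cx': 312.9595, 'cy': 237.1332, 'rvec': [2.1566, -2.1799, 0.1402], 'tvec': [-15.4578, 472.1197, 1109.6064]} 0.004095052083333333
{'vfov': 59.2408, 'cx': 323.1784, 'cy': 239.5549, 'tool_from_camera': [[-0.0005, -0.9498, -0.3129, 79.6302], [1.0, -0.0008, 0.0009, 0.6179], [-0.0011, -0.3129, 0.9498, -122.9834], [0.0, 0.0, 0.0, 1.0]]}
```

View pics/top0.png

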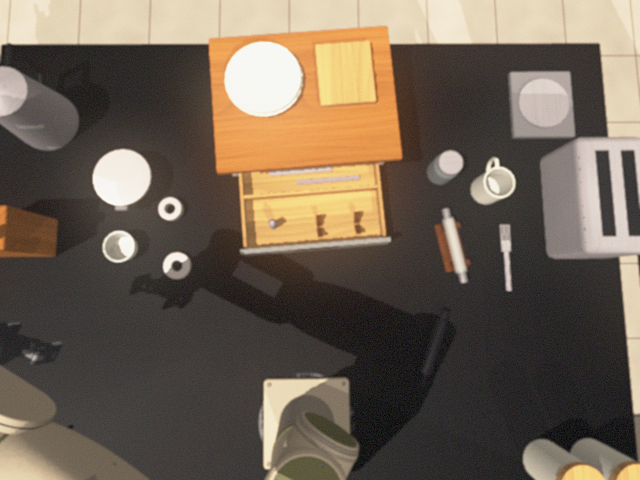

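View pics/scene0.png

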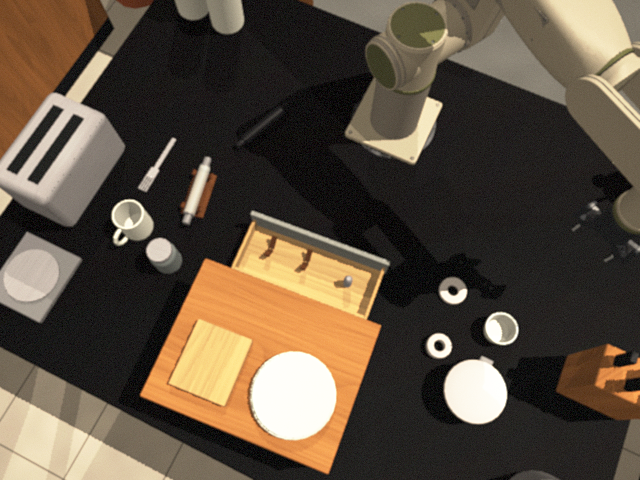

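The top view shows the rings at (170,209), which is smaller, and (176,265), which is wider. The drawer's post is at (273,224) and its V's at (320,225) and (358,222). There are two pin-shaped candidates. The one on the wooden rest at (453,245) is pale with grey grips, and the dark one at (437,343) lies loose. The pale one fits "clear, in the rest", and I'll confirm it in a crop.

```bash
cat > h.py <<'E'
import numpy as np,cv2
from bench import r
from scipy.spatial.transform import Rotation as R
def cam(n,s=None):
    c=r.calibration(n);f=240/np.tan(np.radians(c['vfov']/2));K=np.array([[f,0,c['cx']],[0,f,c['cy']],[0,0,1]])
    if n=='wrist':
        T=np.eye(4);T[:3,:3]=R.from_euler('xyz',s['tcp_rot'],degrees=True).as_matrix();T[:3,3]=s['tool_pos']
        T=np.linalg.inv(T@np.array(c['tool_from_camera']))
    else:
        T=np.eye(4);T[:3,:3]=cv2.Rodrigues(np.array(c['rvec'],float))[0];T[:3,3]=np.ravel(c['tvec'])
    return K,T
def ray(C,uv):
    K,T=C;d=T[:3,:3].T@np.linalg.inv(K)@[uv[0],uv[1],1];return -T[:3,:3].T@T[:3,3],d/np.linalg.norm(d)
def plane(C,uv,z):
    o,d=ray(C,uv);return o+d*(z-o[2])/d[2]
def tri(*cu):
    A=0;b=0;rs=[ray(*x) for x in cu]
    for o,d in rs: P=np.eye(3)-np.outer(d,d);A=A+P;b=b+P@o
    p=np.linalg.solve(A,b);return np.round(p,1),[round(float(np.linalg.norm(np.cross(p-o,d))),1) for o,d in rs]
def proj(C,p):
    K,T=C;q=K@(T[:3,:3]@p+T[:3,3]);return q[:2]/q[2]
E
python3 - <<'E'
from h import *
t=cv2.imread('pics/top0.png');s=cv2.imread('pics/scene0.png')
C={'top':cam('top'),'scene':cam('scene')}
def blob(im,uv,lo=150,w=40):
    g=im.min(2)>lo;n,l,st,ce=cv2.connectedComponentsWithStats(g.astype('u1'));
    y,x=np.nonzero(l);i=np.argmin((x-uv[0])**2+(y-uv[1])**2);k=l[y[i],x[i]]
    c=max(cv2.findContours((l==k).astype('u1'),0,1)[0],key=cv2.contourArea)
    return cv2.fitEllipse(c) ,cv2.minAreaRect(c)
for n,a,b in(('A',(170,201),(439,337)),('B',(168,265),(447,290))):
    ea=blob(t,a,110)[0];eb=blob(s,b,110)[0];print(n,ea,eb,tri((C['top'],ea[0]),(C['scene'],eb[0])))
for n,a,b in(('post',(272,223),(347,281)),('V1',(320,214),(306,261)),('V2',(358,212),(268,247)),('frontL',(242,250),(386,265)),('frontR',(390,240),(253,214)),('pinfar',(447,210),(188,218)),('pinnear',(464,281),(206,160)),('rest',(437,224),(0,0))):
    if n!='rest':print(n,tri((C['top'],a),(C['scene'],b)))
print(plane(C['top'],(437,224),4),plane(C['top'],(445,270),4))
a=cv2.resize(t[190:390,400:530],None,fx=3,fy=3,interpolation=2);b=cv2.resize(s[95:235,170:295],None,fx=3,fy=3)
o=np.zeros((600,780,3),'u1');o[:600,:390]=a;o[:420,395:770]=b;cv2.imwrite('pics/crop1.png',o)
E
```

```text
A ((169.4311981201172, 208.35414123535156), (23.418582916259766, 23.857257843017578), 61.39384078979492) ((438.93206787109375, 345.2825622558594), (24.00236701965332, 24.915287017822266), 133.55723571777344) (array([551.6, 355.6,  29.4]), [0.0, 0.0])
B ((175.9477081298828, 264.6189270019531), (25.72688102722168, 27.060152053833008), 70.7839584350586) ((452.77264404296875, 290.8486022949219), (24.481306076049805, 26.843238830566406), 120.1413803100586) (array([404.1, 337.3,  21.3]), [0.0, 0.0])
post (array([506.8,  83.6,  53.8]), [1.0, 1.0])
V1 (array([518.9, -32.1, 102.3]), [5.6, 5.6])
V2 (array([ 524.9, -130.2,   97.6]), [1.8, 1.8])
frontL (array([435.3, 155.7,  84. ]), [0.8, 0.8])
frontR (array([ 456.5, -211. ,   77.5]), [2.1, 2.1])
pinfar (array([ 534.4, -363.2,   60.8]), [2.6, 2.6])
pinnear (array([ 353.3, -414.9,   24.3]), [1.2, 1.2])
[ 506.93626399 -355.71753326    4.        ] [ 382.99190277 -371.58273184    4.        ]
```

View pics/crop1.png

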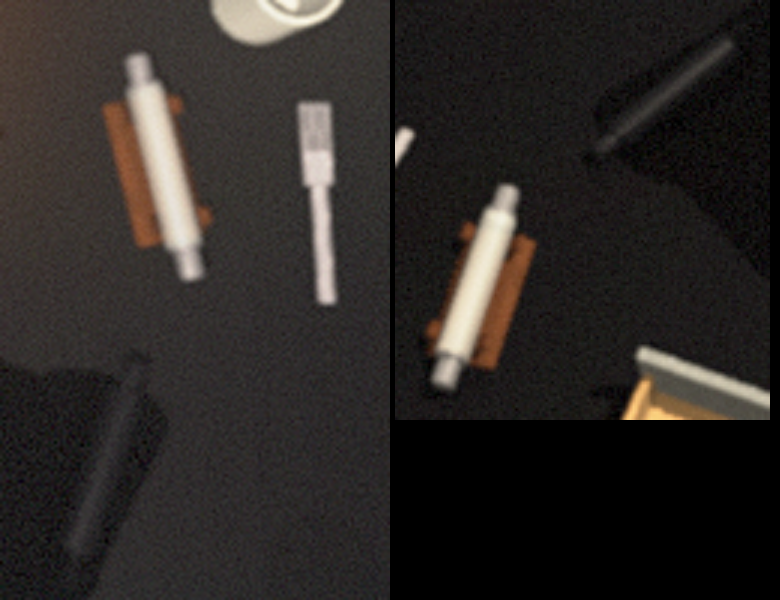

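The crop confirms it. The pale pin in the brown rest has grey grips at both ends, while the dark loose one is uniformly dark with no grey grips. The wide ring is B, the larger and flatter one at (404,337), and the narrow ring is A at (552,356). I'm moving to look from the wrist.

```bash
python3 -m handwheel '[[0,0,0,0,0,-6.9,0.0854],[0,0,0,0,0,-6.9,0.0854],[0,0,0,0,0,-6.9,0.0854],[0,0,0,0,0,-6.9,0.0854],[-0.025,-0.03,0,0,0,0,0.0854],[-0.025,-0.03,0,0,0,0,0.0854],[-0.025,-0.03,0,0,0,0,0.0854],[-0.025,-0.03,0,0,0,0,0.0854]]' 40
python3 -m handwheel '[[-0.025,-0.03,0,0,0,0,0.0854],[-0.025,-0.03,0,0,0,0,0.0854],[-0.025,-0.03,0,0,0,0,0.0854],[0,0,0,0,0,0,0.0854],[0,0,0,0,0,0,0.0854]]'
cat > look.py <<'E'
import sys,pickle;from h import *
n=sys.argv[1];s=r.sense();p,d=r.snapshot('wrist');cv2.imwrite(f'pics/{n}.png',p);pickle.dump((s,cam('wrist',s)),open(n+'.pkl','wb'))
print(n,np.round(s['tool_pos'],1),np.round(s['tcp_rot'],2),s['time'],r.tip_reach)
E
python3 look.py w1
```

```text
time: 0.77
tool_pos: [353.9, 431.6, 249.7]
tcp_rot: [-180.0, -0.0, -176.6]
ft_force: [1.2, 0.1, 0.0]
finger_gap: 85.5
grip_force: 0.0
time: 1.18
tool_pos: [434.8, 345.6, 249.8]
tcp_rot: [-180.0, -0.0, -176.9]
ft_force: [0.6, 0.1, 0.7]
finger_gap: 85.4
grip_force: 0.0
w1 [434.8 345.6 249.8] [-1.7997e+02 -4.0000e-02 -1.7692e+02] 1.1833 19.0
```

View pics/w1.png

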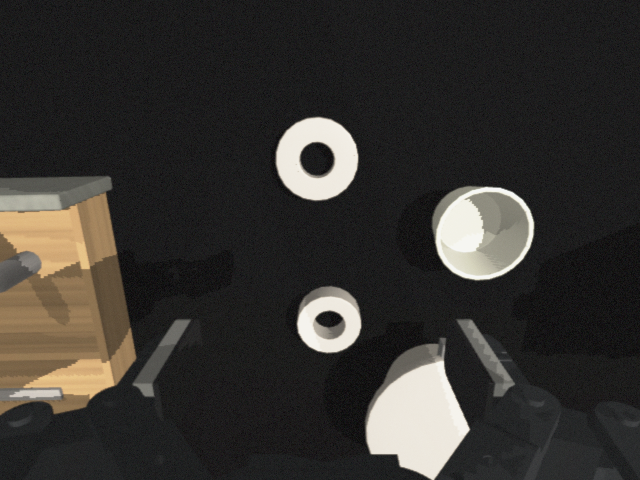

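The wrist view shows the wide ring at (317,158), the narrow ring at (330,320) and the post at the left edge, tip about (35,262). I'll take two more views towards the drawer for heights.

```bash
python3 -m handwheel '[[0,-0.04,0,0,0,0,0.0854],[0,-0.04,0,0,0,0,0.0854],[0,-0.04,0,0,0,0,0.0854],[0,-0.04,0,0,0,0,0.0854],[0,0,0,0,0,0,0.0854],[0,0,0,0,0,0,0.0854]]'|tail -0
python3 look.py w2
python3 -m handwheel '[[0,-0.04,0,0,0,0,0.0854],[0,-0.04,0,0,0,0,0.0854],[0,-0.04,0,0,0,0,0.0854],[0,-0.04,0,0,0,0,0.0854],[0,0,0,0,0,0,0.0854],[0,0,0,0,0,0,0.0854]]'|tail -0
python3 look.py w3
python3 - <<'E'
import cv2,numpy as np
a=cv2.imread('pics/w2.png');b=cv2.imread('pics/w3.png')
cv2.imwrite('pics/w23.png',np.vstack([np.hstack([cv2.resize(a,(400,300)),cv2.resize(b,(400,300))])]))
from h import *;import pickle
for n in('w1','w2'):
    C=pickle.load(open(n+'.pkl','rb'))[1];im=cv2.imread(f'pics/{n}.png')
    cs,h=cv2.findContours((im.min(2)>150).astype('u1'),cv2.RETR_CCOMP,1)
    for i,c in enumerate(cs):
        if cv2.contourArea(c)>300 and len(c)>20 and c[:,0,1].max()<400:
            e=cv2.fitEllipse(c);print(n,'hole' if h[0][i][3]>=0 else 'out',np.round(e,1).tolist() if 0 else [np.round(x,1).tolist() for x in e],'z14',plane(C,e[0],14).round(1)[:2],'z24',plane(C,e[0],24).round(1)[:2])
E
```

```text
w2 [442.5 187.2 250.3] [ 1.7998e+02  1.0000e-02 -1.7678e+02] 1.7333 19.0
w3 [452.4  28.  250.3] [ 179.97   -0.   -176.78] 2.2833 19.0
w1 out [[329.4, 323.1], [55.8, 64.2], 72.7] z14 [557.3 358.5] z24 [551.7 358.1]
w1 hole [[330.1, 324.0], [28.1, 31.8], 133.9] z14 [558.2 359.2] z24 [552.5 358.7]
w1 out [[29.2, 202.2], [14.0, 76.5], 88.5] z14 [452.9  91. ] z24 [450.2  98. ]
w1 out [[484.3, 232.9], [88.3, 100.3], 58.1] z14 [459.7 491. ] z24 [456.8 486.8]
w1 hole [[500.4, 226.5], [52.9, 82.9], 162.2] z14 [453.  504.2] z24 [450.3 499.7]
w1 out [[316.6, 158.4], [80.6, 81.4], 174.8] z14 [402.  338.7] z24 [400.7 338.8]
w1 hole [[316.9, 159.3], [35.8, 37.2], 153.5] z14 [402.7 339. ] z24 [401.4 339.1]
w2 out [[235.4, 358.8], [13.5, 80.6], 86.0] z14 [610.2 110.3] z24 [603.3 112.3]
w2 out [[500.6, 317.7], [47.9, 59.3], 127.9] z14 [550.7 363.7] z24 [545.5 358.6]
w2 out [[207.8, 313.4], [52.9, 136.7], 76.0] z14 [561.5  84.6] z24 [556.   87.4]
w2 out [[154.6, 243.6], [13.7, 153.9], 86.5] z14 [493.8  39. ] z24 [490.1  43. ]
w2 out [[634.0, 244.6], [12.5, 60.5], 0.8] z14 [470.9 469.9] z24 [467.9 461.9]
w2 out [[137.7, 213.1], [39.6, 283.1], 88.0] z14 [466.2  26.1] z24 [463.3  30.5]
w2 out [[503.3, 159.5], [76.2, 87.0], 45.5] z14 [402.1 337.9] z24 [401.  333.6]
w2 hole [[503.3, 160.3], [34.0, 38.3], 46.2] z14 [402.8 338. ] z24 [401.7 333.7]Exception ignored on flushing sys.stdout:
BrokenPipeError: [Errno 32] Broken pipe
Exception ignored on flushing sys.stdout:
BrokenPipeError: [Errno 32] Broken pipe
```

View pics/w3.png

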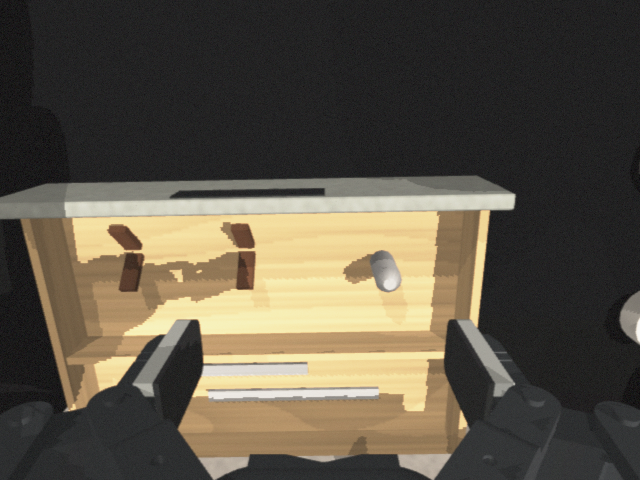

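w3 shows the drawer: the post with its tip at about (390,283), V's at (128,258) and (243,257), and the grey front at rows 180–213. I'll now compute the post, V's and drawer yaw.

```bash
python3 - <<'E'
from h import *;import pickle
C={n:pickle.load(open(n+'.pkl','rb'))[1] for n in('w2','w3')};I={n:cv2.imread(f'pics/{n}.png') for n in C}
H={n:cv2.cvtColor(I[n],cv2.COLOR_BGR2HSV) for n in C}
post={};V={}
for n,box in(('w2',(120,230,215,300)),('w3',(360,240,415,300))):
    x0,y0,x1,y1=box;h=H[n];m=np.zeros(h.shape[:2],'u1');sub=h[y0:y1,x0:x1];m[y0:y1,x0:x1]=(sub[...,1]<60)&(sub[...,2]>60)
    k,l,st,ce=cv2.connectedComponentsWithStats(m);j=1+np.argmax(st[1:,4]);post[n]=ce[j];print(n,st[j],ce[j])
    c=cv2.findContours((l==j).astype('u1'),0,1)[0][0];print(cv2.boxPoints(cv2.minAreaRect(c)).round(0).tolist())
    b=((h[...,0]<12)&(h[...,1]>110)&(h[...,2]>20)&(h[...,2]<120)).astype('u1');b=cv2.morphologyEx(b,2,np.ones((3,3)))
    k,l,st,ce=cv2.connectedComponentsWithStats(b)
    print([(st[j].tolist(),ce[j].round(1).tolist()) for j in range(1,k) if st[j,4]>80])
print('post',tri((C['w2'],post['w2']),(C['w3'],post['w3'])))
# back top edge of front (z86) : grey->wood
h=H['w3'];pts=[]
for x in range(60,430,10):
    col=h[195:235,x,1].astype(int);y=195+np.argmax(col>80);pts.append(plane(C['w3'],(x,y-.5),86)[:2])
pts=np.array(pts);f=cv2.fitLine(pts.astype('f4'),cv2.DIST_HUBER,0,.01,.01).ravel();print(f,np.degrees(np.arctan2(-f[0],f[1])),np.abs((pts-f[2:])@[f[1],-f[0]]).max())
np.save('dbg.npy',pts)
p=np.vstack([cv2.resize(I['w3'][170:310,90:440],None,fx=2.2,fy=2.2),cv2.resize(I['w2'][170:310,0:350],None,fx=2.2,fy=2.2)])[:600,:800];cv2.imwrite('pics/c2.png',p)
E
```

```text
w2 [ 178  252   37   41 1023] [196.7487781  272.19159335]
[[173.0, 282.0], [200.0, 246.0], [221.0, 262.0], [194.0, 298.0]]
[([58, 255, 16, 11, 86], [65.7, 260.6])]
w3 [370 251  32  41 925] [384.95783784 271.07459459]
[[366.0, 256.0], [390.0, 247.0], [404.0, 286.0], [380.0, 295.0]]
[([114, 227, 11, 16, 96], [119.3, 234.8]), ([233, 228, 16, 16, 112], [238.9, 234.5]), ([246, 252, 8, 15, 83], [249.6, 259.7]), ([123, 274, 10, 17, 113], [127.5, 281.5])]
post (array([507.4,  84.1,  42. ]), [0.0, 0.0])
[ 7.4155696e-02 -9.9724668e-01  4.5224689e+02 -3.0095873e+01] -175.74728 0.3369730441513531
```

View pics/c2.png

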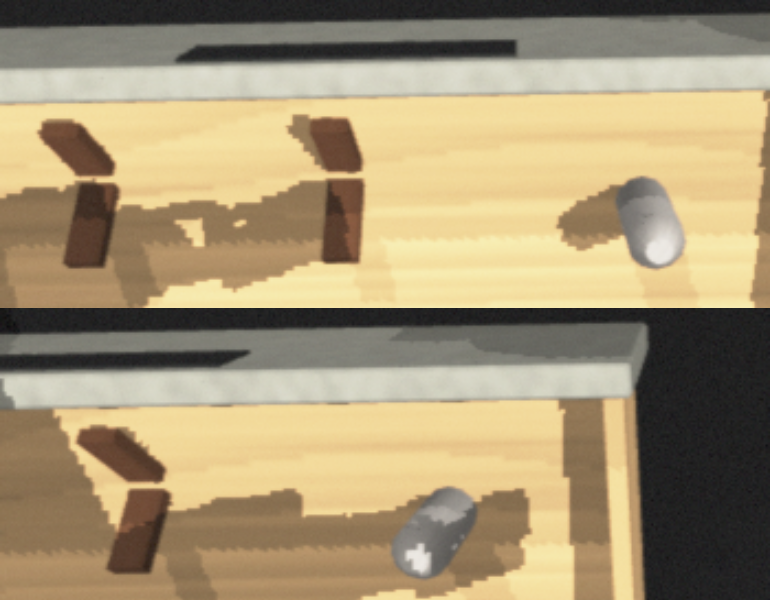

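The post axis triangulates to (507.4, 84.1) at mid-height 42, which matches the text. The drawer yaw is 4.25°, and the post is 63.5 mm behind the front's inner edge, also as stated. I'm grasping the wide ring at (402.3, 338.5).

```bash
python3 -m handwheel '[[0,0,0,0,0,-1,0.0854],[0.0038,0.041,0,0,0,0,0.0854],[0.0038,0.041,0,0,0,0,0.0854],[0.0038,0.041,0,0,0,0,0.0854],[0.0038,0.041,0,0,0,0,0.0854],[0.0038,0.041,0,0,0,0,0.0854],[0.0038,0.041,0,0,0,0,0.0854],[0.0038,0.041,0,0,0,0,0.0854]]' 40 >/dev/null
python3 -m handwheel '[[0,0.0264,0.03,0,0,0,0.0854],[0,0,0.035,0,0,0,0.0854],[0,0,0.035,0,0,0,0.0854],[0,0,0.035,0,0,0,0.0854],[0,0,0,0,0,0,0.0854],[0,0,0,0,0,0,0.0854]]'
python3 - <<'E'
from h import *;import pickle
s=r.sense();p,d=r.snapshot('wrist');C=cam('wrist',s)
cs,h=cv2.findContours((p.min(2)>150).astype('u1'),cv2.RETR_CCOMP,1)
for i,c in enumerate(cs):
    if cv2.contourArea(c)>300 and len(c)>20:
        e=cv2.fitEllipse(c);print(h[0][i][3]>=0,[np.round(x,1).tolist() for x in e],plane(C,e[0],14).round(1)[:2])
C=pickle.load(open('w3.pkl','rb'))[1];a,b=plane(C,(134,252),22),plane(C,(246,250),22)
ux=np.array([.9973,.0741]);uy=np.array([-.0741,.9973]);P=np.array([507.4,84.1])
for q in(a,b):print(q.round(1),'rel post unit xy',(q[:2]-P)@ux,(q[:2]-P)@uy)
C=pickle.load(open('w2.pkl','rb'))[1];q=plane(C,(275,211),57);print('wall',(q[:2]-P)@uy)
E
```

```text
time: 3.5
tool_pos: [399.1, 339.0, 113.5]
tcp_rot: [-179.9, -0.3, -175.5]
ft_force: [0.3, 0.7, 0.9]
finger_gap: 85.4
grip_force: 0.0
False [[334.7, 441.3], [40.4, 80.2], 84.8] [530.9 357. ]
False [[489.9, 362.9], [18.6, 108.1], 149.6] [463.8 446.7]
False [[570.6, 351.2], [99.1, 161.1], 117.2] [451.7 493.7]
False [[321.9, 252.4], [117.8, 121.6], 83.5] [400.2 338.5]
True [[322.8, 253.5], [44.3, 52.7], 112.5] [400.8 339. ]
[ 509.6 -135.7   22. ] rel post unit xy -14.083000837589092 -219.4131344777243
[502.3 -36.9  22. ] rel post unit xy -14.08947839398421 -120.27135354063734
wall 71.02955594541793
```

```bash
python3 -m handwheel '[[-0.002,0,0.035,0,0,0,0.0854],[0,0,0.035,0,0,0,0.0854],[0,0,0.02,0,0,0,0.0854],[0,0,0.0105,0,0,0,0.0854],[0,0,0,0,0,0,0.0854]]'
python3 -m handwheel '[[0,0,0,0,0,0,0.06],[0,0,0,0,0,0,0.06],[0,0,0,0,0,0,0.06],[0,0,0,0,0,0,0.06],[0,0,0,0,0,0,0.06]]' 40
```

```text
time: 3.97
tool_pos: [403.9, 339.0, 14.9]
tcp_rot: [-180.0, -0.0, -175.7]
ft_force: [0.3, -0.9, 0.8]
finger_gap: 85.2
grip_force: 0.0
time: 4.38
tool_pos: [406.0, 340.1, 18.4]
tcp_rot: [179.9, 0.2, -175.7]
ft_force: [-2.4, -1.5, 4.5]
finger_gap: 67.5
grip_force: 44.7
```

```bash
python3 -m handwheel '[[0,0,-0.01,0,0,0,0.06],[0,0,-0.02,0,0,0,0.06],[0,0,-0.035,0,0,0,0.06],[0,0,-0.035,0,0,0,0.06],[0,0,-0.03,0,0,0,0.06],[0,0,0,0,0,0,0.06],[0,0,0,0,0,0,0.06]]'
python3 look.py w4
```

```text
time: 4.97
tool_pos: [406.4, 340.3, 150.0]
tcp_rot: [179.7, 0.4, -175.7]
ft_force: [-0.4, -1.3, -1.4]
finger_gap: 67.4
grip_force: 45.7
w4 [406.4 340.3 150. ] [ 179.74    0.44 -175.68] 4.9667 19.0
```

View pics/w4.png

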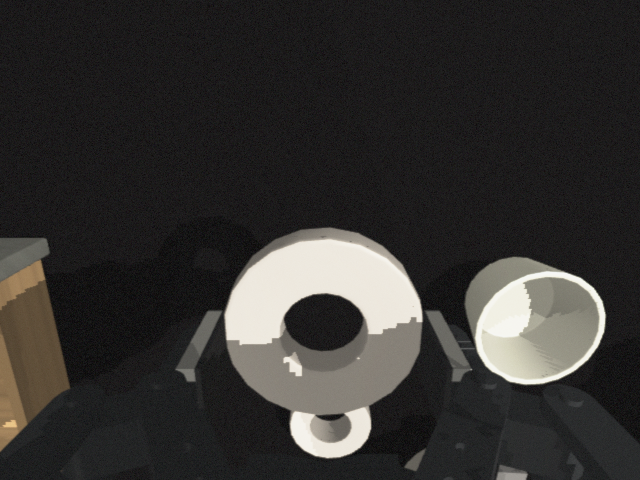

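The view shows the wide ring held between the pads, centre about (323,322), slightly towards the camera side of the TCP (about 5 mm). I'm carrying it over the post.

```bash
python3 -m handwheel '[[-0.0108,-0.0329,0,0,0,0,0.06],[-0.0108,-0.0329,0,0,0,0,0.06],[-0.0108,-0.0329,0,0,0,0,0.06],[-0.0108,-0.0329,0,0,0,0,0.06],[-0.0108,-0.0329,0,0,0,0,0.06],[-0.0108,-0.0329,0,0,0,0,0.06],[-0.0108,-0.0329,0,0,0,0,0.06],[-0.0108,-0.0329,0,0,0,0,0.06]]'
python3 -m handwheel '[[0,0,0.02,0,0,0,0.06],[0,0,0,0,0,0,0.06],[0,0,0,0,0,0,0.06],[0,0,0,0,0,0,0.06]]'
python3 - <<'E'
from h import *;import pickle
s=r.sense();p,d=r.snapshot('wrist');C=cam('wrist',s);cv2.imwrite('pics/w5.png',p)
print(s['tool_pos'],s['tcp_rot'])
u=proj(C,np.array([507.4,84.1,68]));print('post tip px',u)
v,uu=np.mgrid[200:400:20,323:324];print('depth col',[(i,float(d[i,323])) for i in range(220,430,15)])
g=p[200:400,200:450];cv2.imwrite('pics/w5c.png',cv2.resize(p[200:440,160:480],None,fx=2,fy=2))
E
```

```text
time: 5.68
tool_pos: [509.2, 80.9, 143.5]
tcp_rot: [180.0, -0.1, -175.7]
ft_force: [0.8, 0.2, -1.1]
finger_gap: 67.5
grip_force: 45.7
time: 6.02
tool_pos: [509.0, 83.2, 124.2]
tcp_rot: [180.0, -0.1, -175.6]
ft_force: [0.1, -0.6, -0.7]
finger_gap: 67.2
grip_force: 45.7
[508.97888381  83.24157562 124.24191113] [ 1.79982539e+02 -1.22757419e-01 -1.75647317e+02]
post tip px [324.48472656 278.44377279]
depth col [(220, 238.4973907470703), (235, 138.8275146484375), (250, 135.3624725341797), (265, 136.3011474609375), (280, 138.92811584472656), (295, 252.99232482910156), (310, 256.6361389160156), (325, 259.0453796386719), (340, 263.620849609375), (355, 158.72569274902344), (370, 151.49404907226562), (385, 152.50184631347656), (400, 155.2732391357422), (415, 279.9687805175781)]
```

View pics/w5c.png

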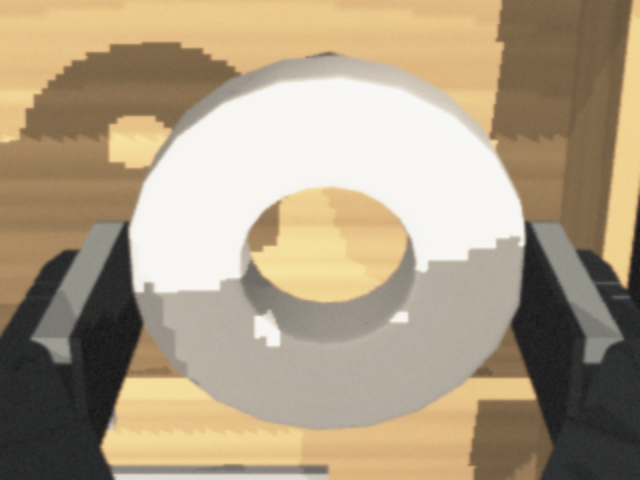

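The crop shows the ring level between the pads with its bore clear. From depth, its centre is 3–4 mm ahead of the TCP and its underside 19 mm below it. I'm lowering in two stages with a force check.

```bash
python3 -m handwheel '[[-0.0023,0.001,0.01,0,0,0,0.06],[0,0,0.015,0,0,0,0.06],[0,0,0.015,0,0,0,0.06],[0,0,0.012,0,0,0,0.06],[0,0,0.01,0,0,0,0.06],[0,0,0,0,0,0,0.06]]'
python3 -m handwheel '[[0,0,0.008,0,0,0,0.06],[0,0,0.007,0,0,0,0.06],[0,0,0.006,0,0,0,0.06],[0,0,0.003,0,0,0,0.06],[0,0,0,0,0,0,0.06],[0,0,0,0,0,0,0.06]]'
```

```text
time: 6.57
tool_pos: [510.4, 84.2, 60.2]
tcp_rot: [180.0, -0.2, -175.6]
ft_force: [-0.8, 0.4, 0.0]
finger_gap: 67.8
grip_force: 45.7
time: 7.07
tool_pos: [512.1, 83.8, 38.7]
tcp_rot: [-180.0, -0.0, -175.7]
ft_force: [0.4, -0.2, -0.9]
finger_gap: 67.4
grip_force: 45.7
```

```bash
python3 -m handwheel '[[0,0,0,0,0,0,0.079],[0,0,0,0,0,0,0.079],[0,0,0,0,0,0,0.079],[0,0,-0.015,0,0,0,0.079],[0,0,-0.03,0,0,0,0.079],[0,0,-0.035,0,0,0,0.079],[0,0,-0.03,0,0,0,0.079],[0,0,0,0,0,0,0.079]]'
python3 look.py w6
python3 -m handwheel '[[-0.0074,0.0339,0,0,0,0,0.0854],[-0.0074,0.0339,0,0,0,0,0.0854],[-0.0074,0.0339,0,0,0,0,0.0854],[-0.0074,0.0339,0,0,0,0,0.0854],[-0.0074,0.0339,0,0,0,0,0.0854],[-0.0074,0.0339,0,0,0,0,0.0854],[-0.0074,0.0339,0,0,0,0,0.0854],[-0.0074,0.0339,0,0,0,0,0.0854]]' >/dev/null
python3 -m handwheel '[[0,0,0,0,0,0,0.0854],[0,0,0,0,0,0,0.0854],[0,0,0,0,0,0,0.0854]]'
python3 look.py w7
python3 - <<'E'
import cv2,numpy as np
a=cv2.imread('pics/w6.png');b=cv2.imread('pics/w7.png')
cv2.imwrite('pics/w67.png',np.hstack([a[140:480,120:520],b[140:480,120:520]]))
from h import *;import pickle
for n,z in(('w6',32),('w7',24)):
    C=pickle.load(open(n+'.pkl','rb'))[1];im=cv2.imread(f'pics/{n}.png')
    g=cv2.cvtColor(im,cv2.COLOR_BGR2HSV);m=((g[...,1]<50)&(g[...,2]>150)).astype('u1')
    cs,h=cv2.findContours(m,cv2.RETR_CCOMP,1)
    for i,c in enumerate(cs):
        if cv2.contourArea(c)>300 and len(c)>20:
            e=cv2.fitEllipse(c);print(n,h[0][i][3]>=0,[np.round(x,1).tolist() for x in e],plane(C,e[0],z).round(1)[:2])
E
```

```text
time: 7.73
tool_pos: [516.5, 84.1, 156.7]
tcp_rot: [-180.0, 0.7, -175.7]
ft_force: [1.9, -1.1, 1.3]
finger_gap: 79.0
grip_force: 0.0
w6 [516.5  84.1 156.7] [-179.99    0.67 -175.68] 7.7333 19.0
time: 8.7
tool_pos: [550.1, 358.2, 147.4]
tcp_rot: [-179.9, -0.1, -175.6]
ft_force: [-0.9, -1.2, -0.2]
finger_gap: 85.3
grip_force: 0.0
w7 [550.1 358.2 147.4] [-1.7992e+02 -1.0000e-01 -1.7565e+02] 8.7 19.0
w6 False [[262.8, 395.6], [11.3, 173.6], 90.1] [639.8  50.9]
w6 False [[468.1, 342.9], [12.8, 73.6], 147.7] [586.4 187.8]
w6 False [[323.6, 218.6], [109.5, 112.2], 78.6] [506.8  84.1]
w6 True [[323.2, 224.3], [46.6, 52.1], 159.7] [510.4  84.1]
w6 False [[255.0, 101.0], [27.0, 992.7], 90.0] [441.9  41. ]
w7 False [[500.1, 374.9], [159.1, 265.9], 68.3] [640.1 487.2]
w7 False [[321.9, 239.5], [89.4, 94.6], 95.8] [551.8 357.8]
w7 True [[323.4, 239.5], [40.9, 50.7], 127.7] [551.7 358.7]
w7 False [[579.4, 75.0], [140.2, 170.3], 52.1] [447.2 490.7]
```

View pics/w67.png

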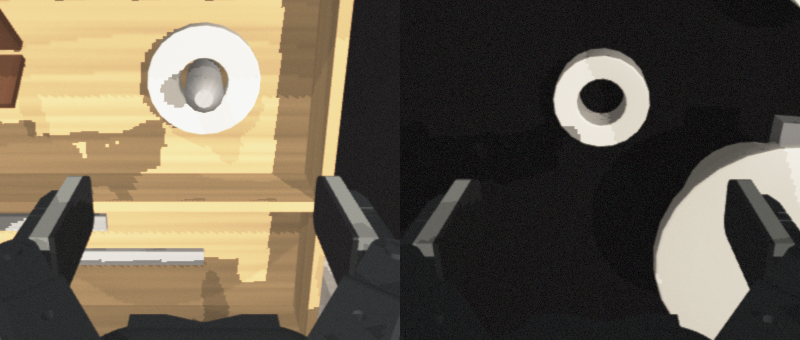

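The left half shows the wide ring flat around the post, centre (506.8, 84.1). The right half shows the narrow ring free, with the lidded bowl close to its right. I'll turn the jaws 50° so that the fingers clear the bowl.

```bash
python3 -m handwheel '[[0,0,0,0,0,-7.14,0.0854],[0,0,0,0,0,-7.14,0.0854],[0,0,0,0,0,-7.14,0.0854],[0,0,0,0,0,-7.14,0.0854],[0,0,0,0,0,-7.14,0.0854],[0,0,0,0,0,-7.14,0.0854],[0,0,0,0,0,-7.14,0.0854],[0,0,0,0,0,0,0.0854]]' >/dev/null
python3 -m handwheel '[[-0.001,-0.0014,0.02,0,0,0,0.0854],[0,0,0.02,0,0,0,0.0854],[0,0,0,0,0,0,0.0854],[0,0,0,0,0,0,0.0854],[0,0,0,0,0,0,0.0854]]'
python3 - <<'E'
from h import *
s=r.sense();p,d=r.snapshot('wrist');C=cam('wrist',s);cv2.imwrite('pics/w8.png',p);print(s['tool_pos'],s['tcp_rot'],s['joint_pos'])
g=cv2.cvtColor(p,cv2.COLOR_BGR2HSV);m=((g[...,1]<50)&(g[...,2]>150)).astype('u1')
cs,h=cv2.findContours(m,cv2.RETR_CCOMP,1)
for i,c in enumerate(cs):
    if cv2.contourArea(c)>300 and len(c)>20:
        e=cv2.fitEllipse(c);print(h[0][i][3]>=0,[np.round(x,1).tolist() for x in e],plane(C,e[0],24).round(1)[:2])
t=cv2.imread('pics/top0.png');c=cam('top');m=(t.min(2)>150).astype('u1');n,l,st,ce=cv2.connectedComponentsWithStats(m);j=l[177,122];print('bowl',plane(c,ce[j],73),st[j],'narrow',plane(c,(169.4,208.4),24))
E
```

```text
time: 9.83
tool_pos: [552.9, 358.3, 109.7]
tcp_rot: [-180.0, 0.0, -125.9]
ft_force: [0.3, 0.6, 0.7]
finger_gap: 85.8
grip_force: 0.0
[552.85079244 358.31005344 109.71478655] [-1.79987248e+02  2.46522584e-02 -1.25851074e+02] [ 2.84909591e+01  2.20865455e+01  8.31199890e+01 -8.50021805e-04
  7.47657225e+01 -1.15657741e+02]
False [[334.6, 445.7], [69.4, 236.7], 88.3] [620.4 462.9]
False [[613.6, 338.1], [110.7, 146.3], 52.4] [448.7 492.9]
False [[321.8, 255.2], [103.6, 110.8], 87.8] [552.8 356. ]
True [[323.6, 256.2], [51.4, 56.9], 151.3] [552.4 357.1]
bowl [623.99564423 465.93886708  73.        ] [  93  149   58   61 2620] narrow [552.4440615  357.38933129  24.        ]
```

```bash
python3 -m handwheel '[[0.001,0,0.03,0,0,0,0.0854],[0,0,0.025,0,0,0,0.0854],[0,0,0.018,0,0,0,0.0854],[0,0,0.011,0,0,0,0.0854],[0,0,0,0,0,0,0.0854],[0,0,0,0,0,0,0.0854]]'
python3 -m handwheel '[[0,0,0,0,0,0,0.05],[0,0,0,0,0,0,0.05],[0,0,0,0,0,0,0.05],[0,0,0,0,0,0,0.05],[0,0,0,0,0,0,0.05],[0,0,0,0,0,0,0.05]]' 40
python3 -m handwheel '[[0,0,-0.01,0,0,0,0.05],[0,0,-0.025,0,0,0,0.05],[0,0,-0.035,0,0,0,0.05],[0,0,-0.035,0,0,0,0.05],[0,0,-0.01,0,0,0,0.05],[0,0,0,0,0,0,0.05],[0,0,0,0,0,0,0.05]]'
```

```text
time: 10.38
tool_pos: [552.3, 358.1, 25.6]
tcp_rot: [-180.0, 0.0, -125.7]
ft_force: [0.5, -0.0, 0.8]
finger_gap: 85.5
grip_force: 0.0
time: 10.88
tool_pos: [553.4, 358.7, 27.2]
tcp_rot: [-179.9, 0.2, -125.7]
ft_force: [-1.0, -0.8, 5.6]
finger_gap: 57.2
grip_force: 43.6
time: 11.47
tool_pos: [552.4, 358.2, 141.1]
tcp_rot: [-179.9, 0.1, -125.7]
ft_force: [-0.3, -1.2, -1.6]
finger_gap: 57.4
grip_force: 43.0
```

```bash
python3 -m handwheel '[[0,0,0,0,0,7.14,0.05],[0,0,0,0,0,7.14,0.05],[0,0,0,0,0,7.14,0.05],[0,0,0,0,0,7.14,0.05],[0,0,0,0,0,7.14,0.05],[0,0,0,0,0,7.14,0.05],[0,0,0,0,0,7.14,0.05],[0,0,0,0,0,0,0.05]]' >/dev/null
python3 -m handwheel '[[0.0081,-0.0337,0,0,0,0,0.05],[0.0081,-0.0337,0,0,0,0,0.05],[0.0081,-0.0337,0,0,0,0,0.05],[0.0081,-0.0337,0,0,0,0,0.05],[0.0081,-0.0337,0,0,0,0,0.05],[0.0081,-0.0337,0,0,0,0,0.05],[0.0081,-0.0337,0,0,0,0,0.05],[0.0081,-0.0337,0,0,0,0,0.05]]' >/dev/null
python3 -m handwheel '[[0,0,0,0,0,0,0.05],[0,0,0,0,0,0,0.05],[0,0,0,0,0,0,0.05]]'
python3 - <<'E'
from h import *
s=r.sense();p,d=r.snapshot('wrist');C=cam('wrist',s);cv2.imwrite('pics/w9.png',p)
K,T=C;v,u=np.nonzero((d>90)&(d<175));X=np.c_[(u-K[0,2])/K[0,0]*d[v,u],(v-K[1,2])/K[1,1]*d[v,u],d[v,u]]
A=np.array(r.calibration('wrist')['tool_from_camera']);X=X@A[:3,:3].T+A[:3,3]
k=(abs(X[:,1])<26)&(abs(X[:,0])<60)&(X[:,2]>-10);X=X[k];print(k.sum(),np.percentile(X,[1,50,99],axis=0).round(1))
h=np.histogram(X[:,2],np.arange(-10,40,2));print(h[0].tolist())
zt=np.median(X[:,2]);t=X[abs(X[:,2]-zt)<3];print('top',zt,t.min(0),t.max(0))
w=t[abs(t[:,1])<3];print('x ext',np.percentile(w[:,0],[1,99]))
E
```

```text
time: 13.05
tool_pos: [507.0, 84.2, 138.8]
tcp_rot: [180.0, -0.1, -175.6]
ft_force: [-0.1, -0.0, -0.9]
finger_gap: 57.4
grip_force: 43.2
19625 [[-26.1 -25.1   2.6]
 [  4.5   0.2   4.2]
 [ 30.4  25.2  25.1]]
[0, 0, 0, 0, 0, 7, 8206, 6280, 670, 581, 535, 535, 524, 486, 473, 457, 435, 362, 73, 1, 0, 0, 0, 0]
top 4.178773028165793 [-29.67666433 -25.99405503   1.36902736] [31.09963817 25.99944326  7.17124616]
x ext [-28.07286548  30.55409476]
```

```bash
python3 -m handwheel '[[-0.0014,0,0.015,0,0,0,0.05],[0,0,0.015,0,0,0,0.05],[0,0,0.012,0,0,0,0.05],[0,0,0.008,0,0,0,0.05],[0,0,0.008,0,0,0,0.05],[0,0,0,0,0,0,0.05]]'
python3 -m handwheel '[[0,0,0.007,0,0,0,0.05],[0,0,0.007,0,0,0,0.05],[0,0,0.005,0,0,0,0.05],[0,0,0,0,0,0,0.05],[0,0,0,0,0,0,0.05]]'
```

```text
time: 13.6
tool_pos: [507.7, 84.7, 79.7]
tcp_rot: [180.0, -0.2, -175.6]
ft_force: [-0.3, 0.5, -0.7]
finger_gap: 57.1
grip_force: 43.2
time: 14.02
tool_pos: [508.8, 84.2, 62.5]
tcp_rot: [180.0, -0.0, -175.7]
ft_force: [0.1, -0.2, -1.2]
finger_gap: 57.3
grip_force: 43.2
```

```bash
python3 -m handwheel '[[0,0,0.002,0,0,0,0.05],[0,0,0,0,0,0,0.075],[0,0,0,0,0,0,0.075],[0,0,0,0,0,0,0.075],[0,0,-0.015,0,0,0,0.075],[0,0,-0.03,0,0,0,0.075],[0,0,-0.035,0,0,0,0.075],[0,0,-0.02,0,0,0,0.075]]'
python3 look.py w10
python3 -m handwheel '[[0.0095,-0.0385,-0.008,0,0,0,0.0854],[0.0095,-0.0385,-0.008,0,0,0,0.0854],[0.0095,-0.0385,-0.008,0,0,0,0.0854],[0.0095,-0.0385,-0.008,0,0,0,0.0854],[0.0095,-0.0385,-0.008,0,0,0,0.0854],[0.0095,-0.0385,-0.008,0,0,0,0.0854]]' >/dev/null
python3 -m handwheel '[[0.0095,-0.0385,-0.008,0,0,0,0.0854],[0.0095,-0.0385,-0.008,0,0,0,0.0854],[0.0095,-0.0385,-0.008,0,0,0,0.0854],[0.0095,-0.0385,-0.008,0,0,0,0.0854],[0.0095,-0.0385,-0.008,0,0,0,0.0854],[0.0095,-0.0385,-0.008,0,0,0,0.0854],[0,0,0,0,0,0,0.0854],[0,0,0,0,0,0,0.0854]]'
python3 look.py w11
python3 -c "
import cv2,numpy as np
a=cv2.imread('pics/w10.png');b=cv2.imread('pics/w11.png')
cv2.imwrite('pics/w1011.png',np.hstack([a[60:480,180:460],b[60:480,70:590]]))"
```

```text
time: 14.68
tool_pos: [510.2, 84.4, 164.6]
tcp_rot: [-180.0, 0.2, -175.7]
ft_force: [0.0, 0.4, 0.7]
finger_gap: 74.9
grip_force: 0.0
w10 [510.2  84.4 164.6] [-180.      0.21 -175.68] 14.6833 19.0
time: 15.9
tool_pos: [429.3, -387.2, 256.9]
tcp_rot: [-180.0, 0.0, -175.9]
ft_force: [0.5, 1.0, -0.9]
finger_gap: 85.5
grip_force: 0.0
w11 [ 429.3 -387.2  256.9] [-1.7997e+02  2.0000e-02 -1.7589e+02] 15.9 19.0
```

View pics/w1011.png

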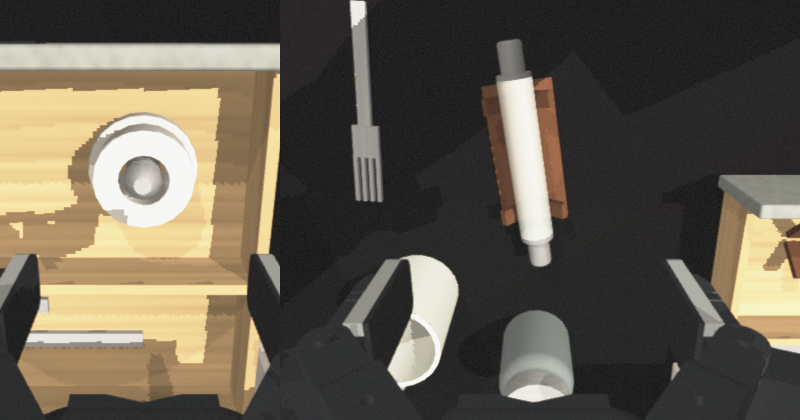

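The left half shows the narrow ring seated on the wide one around the post. The right half shows the pin lying along the rest, barrel about (523,155) and grips at (511,58) and (540,255) in the composite. I'll measure its axis and check numerically, using depth, that it is the clear one.

```bash
python3 - <<'E'
from h import *;import pickle
s,C=pickle.load(open('w11.pkl','rb'));p=cv2.imread('pics/w11.png')
s2=r.sense();_,d=r.snapshot('wrist')
print(np.round(s2['tool_pos'],1));o=(70-280,60) # composite->px: x-210,y+60
K,T=C;W=lambda u,v:(np.linalg.inv(T)@np.r_[np.linalg.inv(K)@[u,v,1]*d[v,u],1])[:3].round(1)
for cx,cy in((511,50),(511,65),(515,100),(523,155),(533,215),(540,250),(540,262)):
    u,v=cx-210,cy+60;print((u,v),p[v,u],d[v,u],W(u,v))
dt=np.load('top_d0.npy');ds=np.load('scene_d0.npy');t=cv2.imread('pics/top0.png');sc=cv2.imread('pics/scene0.png');Ct=cam('top')
for n,D in(('top',dt),('scene',ds),('wrist',d)):
    v,u=np.nonzero(D==0);print(n,len(v),np.percentile(u,[0,25,50,75,100]),np.percentile(v,[0,25,50,75,100]))
def W2(C,D,u,v):
    K,T=C;return (np.linalg.inv(T)@np.r_[np.linalg.inv(K)@[u,v,1]*D[v,u],1])[:3].round(0)
for f in np.linspace(0,1,9):
    u,v=int(446-22*f),int(308+70*f);print((u,v),t[v-1:v+2,u-2:u+3].reshape(-1,3).mean(0).round(),t[v-1:v+2,u-2:u+3].max(),W2(Ct,dt,u,v))
Cs=cam('scene')
for f in np.linspace(0,1,9):
    u,v=int(283-47*f),int(108+40*f);print((u,v),sc[v,u],W2(Cs,ds,u,v))
# pin mask/axis
g=cv2.cvtColor(p,cv2.COLOR_BGR2HSV);m=((g[...,1]<50)&(g[...,2]>150)).astype('u1');m[:, :270]=0;m[:,360:]=0;m[310:]=0
n,l,st,ce=cv2.connectedComponentsWithStats(m);j=1+np.argmax(st[1:,4]);print(st[j]);c=cv2.findContours((l==j).astype('u1'),0,1)[0][0];print(cv2.boxPoints(cv2.minAreaRect(c)).round(1).tolist())
E
```

```text
[ 429.7 -385.6  256.5]
(301, 110) [120 125 127] 327.96893 [ 358.5 -409.2   36.9]
(301, 125) [122 126 129] 330.24728 [ 369.7 -408.5   38.2]
(305, 160) [230 240 242] 334.94342 [ 396.1 -403.7   42.1]
(313, 215) [232 241 243] 348.82764 [ 440.6 -394.4   42.3]
(323, 275) [235 242 244] 364.20282 [ 493.  -382.4   43.7]
(330, 310) [203 209 215] 383.35135 [ 530.1 -373.4   36. ]
(330, 322) [196 205 210] 385.32047 [ 541.4 -372.6   37.6]
top 1258 [  1.  167.  321.5 477.  638. ] [  0.  120.  239.5 363.  478. ]
scene 1265 [  0. 157. 313. 472. 639.] [  0. 112. 228. 353. 479.]
wrist 1252 [  0.   171.75 333.   487.   639.  ] [  0.   120.75 237.   350.25 479.  ]
(446, 308) [35. 35. 37.] 47 [ 283. -371.    0.]
(443, 316) [46. 46. 48.] 53 [ 264. -354.   24.]
(440, 325) [46. 44. 46.] 53 [ 241. -344.   30.]
(437, 334) [45. 45. 47.] 54 [ 219. -335.   29.]
(435, 343) [47. 46. 49.] 56 [ 197. -328.   32.]
(432, 351) [49. 47. 50.] 60 [ 176. -321.   27.]
(429, 360) [51. 50. 53.] 58 [ 154. -312.   30.]
(426, 369) [51. 49. 53.] 62 [ 132. -303.   29.]
(424, 378) [32. 31. 33.] 42 [ 109. -299.   23.]
(283, 108) [19 21 21] [ 116. -296.   32.]
(277, 113) [60 65 71] [ 138. -304.   32.]
(271, 118) [57 59 66] [ 157. -314.   26.]
(265, 123) [54 56 58] [ 182. -320.   32.]
(259, 128) [52 57 59] [ 204. -328.   33.]
(253, 133) [53 54 58] [ 225. -336.   31.]
(247, 138) [53 54 59] [ 245. -344.   30.]
(241, 143) [41 36 49] [ 263. -355.   22.]
(236, 148) [16  8 15] [ 275. -367.    4.]
[ 288  137   55  173 5546]
[[286.79998779296875, 141.1999969482422], [321.70001220703125, 136.5], [344.6000061035156, 308.1000061035156], [309.70001220703125, 312.79998779296875]]
```

The dark pin-shaped thing has a dark barrel and black grips, and it lies loose at x≈110–280. The one in the rest has grey grips and its axis is about 28 mm up, so it is the one meant. Its centre is about (447.5, −393.5) and its axis lies at 12°.

```bash
python3 -m handwheel '[[0,0,0,0,0,-3.85,0.0854],[0,0,0,0,0,-3.85,0.0854],[-0.008,-0.0057,0.035,0,0,0,0.0854],[-0.008,-0.0057,0.035,0,0,0,0.0854],[0,0,0.035,0,0,0,0.0854],[0,0,0.025,0,0,0,0.0854],[0,0,0,0,0,0,0.0854],[0,0,0,0,0,0,0.0854]]' 30
cat > pin.py <<'E'
from h import *
s=r.sense();p,d=r.snapshot('wrist')
c=r.calibration('wrist');K,_=cam('wrist',s);v,u=np.mgrid[0:480,0:640];X=np.stack([(u-K[0,2])/K[0,0]*d,(v-K[1,2])/K[1,1]*d,d],-1)
A=np.array(c['tool_from_camera']);X=X@A[:3,:3].T+A[:3,3]
T=R.from_euler('xyz',s['tcp_rot'],degrees=True).as_matrix();W=X@T.T+s['tool_pos']
m=(p.min(2)>195)&(np.ptp(p.astype(int),axis=2)<25)&(abs(X[...,1])<32)&(X[...,2]>s['tool_pos'][2]-60)&(abs(X[...,0])<130)&(d>0) if W is not None else 0
Q=X[m];print(s['tool_pos'].round(1) if hasattr(s['tool_pos'],'round') else s['tool_pos'],s['tcp_rot'],m.sum())
f=cv2.fitLine(Q[:,:2].astype('f4'),cv2.DIST_HUBER,0,.01,.01).ravel();print('line tool',f,'angle',np.degrees(np.arctan(f[1]/f[0])))
print('x ext',np.percentile(Q[:,0],[.5,99.5]),'y med',np.median(Q[:,1]),'top z world',np.percentile(W[m][:,2],[50,98]),'y at x=0',f[3]-f[2]*f[1]/f[0])
E
python3 pin.py
```

```text
time: 16.67
tool_pos: [447.6, -390.4, 125.2]
tcp_rot: [179.8, -0.1, -167.9]
ft_force: [0.8, -0.0, -0.3]
finger_gap: 85.2
grip_force: 0.0
[ 447.6 -390.4  125.2] [ 1.79782242e+02 -1.24439986e-01 -1.67882117e+02] 12523
line tool [ 0.9999517   0.00982936 -2.7412229  -0.80209726] angle 0.56319016
x ext [-97.05880212  68.22963209] y med -0.830792122135158 top z world [40.65187075 43.0169721 ] y at x=0 -0.7751515
```

```bash
python3 -m handwheel '[[0,-0.0008,0.035,0,0,0,0.0854],[0,0,0.03,0,0,0,0.0854],[0,0,0.02,0,0,0,0.0854],[0,0,0.01,0,0,0,0.0854],[0,0,0,0,0,0,0.0854],[0,0,0,0,0,0,0.0854]]'
python3 -m handwheel '[[0,0,0,0,0,0,0.02],[0,0,0,0,0,0,0.02],[0,0,0,0,0,0,0.02],[0,0,0,0,0,0,0.02],[0,0,0,0,0,0,0.02],[0,0,0,0,0,0,0.02],[0,0,0,0,0,0,0.02]]' 40
python3 -m handwheel '[[0,0,-0.005,0,0,0,0.02],[0,0,-0.025,0,0,0,0.02],[0,0,-0.035,0,0,0,0.02],[0,0,-0.035,0,0,0,0.02],[0,0,-0.03,0,0,0,0.02],[0,0,0,0,0,0,0.02],[0,0,0,0,0,0,0.02]]'
python3 pin.py
```

```text
time: 17.22
tool_pos: [449.4, -394.5, 34.0]
tcp_rot: [-179.9, 0.1, -168.0]
ft_force: [0.4, -0.8, 0.4]
finger_gap: 85.6
grip_force: 0.0
time: 17.8
tool_pos: [448.4, -392.5, 32.8]
tcp_rot: [179.9, 0.0, -168.0]
ft_force: [-3.9, 7.9, 11.8]
finger_gap: 28.8
grip_force: 39.4
time: 18.38
tool_pos: [449.5, -394.9, 164.7]
tcp_rot: [-179.7, 0.2, -168.0]
ft_force: [0.0, -0.8, -3.6]
finger_gap: 28.8
grip_force: 40.4
[ 449.5 -394.9  164.7] [-1.79737486e+02  1.56815989e-01 -1.67984053e+02] 0Traceback (most recent call last):
  File "pin.py", line 8, in <module>
    f=cv2.fitLine(Q[:,:2].astype('f4'),cv2.DIST_HUBER,0,.01,.01).ravel();print('line tool',f,'angle',np.degrees(np.arctan(f[1]/f[0])))
      ~~~~~~~~~~~^^^^^^^^^^^^^^^^^^^^^^^^^^^^^^^^^^^^^^^^^^^^^^^
cv2.error: OpenCV(4.12.0) /io/opencv/modules/imgproc/src/linefit.cpp:50: error: (-215:Assertion failed) count > 0 in function 'fitLine2D_wods'
```

```bash
sed -i "s/(X\[...,2\]>s\['tool_pos'\]\[2\]-60)/(abs(X[...,2]+8)<22)/; s/min(2)>195/min(2)>100/" pin.py
python3 -m handwheel '[[0,0,0,0,0,6.98,0.02],[0,0,0,0,0,6.98,0.02],[0,0,0,0,0,6.98,0.02],[0,0,0,0,0,6.98,0.02],[0,0,0,0,0,6.98,0.02],[0,0,0,0,0,6.98,0.02],[0,0,0,0,0,6.98,0.02]]' >/dev/null
python3 -m handwheel '[[0,0,0,0,0,6.98,0.02],[0,0,0,0,0,6.98,0.02],[0,0,0,0,0,6.98,0.02],[0,0,0,0,0,6.98,0.02],[0,0,0,0,0,6.98,0.02],[0,0,0,0,0,6.98,0.02],[0,0,0,0,0,6.98,0.02],[0,0,0,0,0,0,0.02]]'
python3 pin.py
```

```text
time: 19.68
tool_pos: [447.1, -392.4, 158.8]
tcp_rot: [-179.8, -0.2, 94.0]
ft_force: [-0.0, -0.9, -2.2]
finger_gap: 28.7
grip_force: 40.2
[ 447.1 -392.4  158.8] [-179.82069471   -0.21013942   93.95085471] 35729
line tool [ 9.9999517e-01 -3.1151203e-03  4.0412407e+01  7.0672870e-01] angle -0.17848353
x ext [-37.40302893  99.47082659] y med 0.6349813020820505 top z world [165.51297658 168.98446738] y at x=0 0.83261883
```

```bash
python3 -m handwheel '[[0.0376,0.0098,0,0,0,0,0.02],[0.0376,0.0098,0,0,0,0,0.02],[0.0376,0.0098,0,0,0,0,0.02],[0.0376,0.0098,0,0,0,0,0.02],[0.0376,0.0098,0,0,0,0,0.02],[0.0376,0.0098,0,0,0,0,0.02],[0.0376,0.0098,0,0,0,0,0.02],[0.0376,0.0098,0,0,0,0,0.02]]' >/dev/null
python3 -m handwheel '[[0,0,0,0,0,0,0.02],[0,0,0,0,0,0,0.02],[0,0,0,0,0,0,0.02]]'
python3 pin.py; python3 look.py w12
python3 - <<'E'
from h import *;import pickle
# drawer still where it was? top view grey front edge & rings
s,C=pickle.load(open('w12.pkl','rb'));p=cv2.imread('pics/w12.png');h=cv2.cvtColor(p,cv2.COLOR_BGR2HSV)
b=((h[...,0]<12)&(h[...,1]>110)&(h[...,2]>20)&(h[...,2]<130)).astype('u1');b=cv2.morphologyEx(b,2,np.ones((3,3)))
k,l,st,ce=cv2.connectedComponentsWithStats(b)
for j in range(1,k):
    if st[j,4]>80: print(st[j],ce[j],[plane(C,ce[j],z)[:2].round(1).tolist() for z in(25,35)])
m=((h[...,1]<50)&(h[...,2]>180)).astype('u1')
cs,hh=cv2.findContours(m,cv2.RETR_CCOMP,1)
for i,c in enumerate(cs):
    if cv2.contourArea(c)>400: e=cv2.fitEllipse(c);print(hh[0][i][3]>=0,[np.round(x,1).tolist() for x in e],plane(C,e[0],56)[:2].round(1))
E
```

```text
time: 20.65
tool_pos: [503.4, -87.7, 160.9]
tcp_rot: [-179.9, 0.0, 94.5]
ft_force: [-0.1, -0.2, -3.2]
finger_gap: 28.9
grip_force: 40.3
[503.4 -87.7 160.9] [-1.79910691e+02  4.27401464e-03  9.45301304e+01] 28058
line tool [ 9.9990773e-01  1.3585027e-02  4.1390438e+01 -6.4824772e-01] angle 0.7783886
x ext [-37.45760183  99.4875779 ] y med -0.6684782124771973 top z world [168.19038239 173.48083415] y at x=0 -1.2105899
w12 [503.4 -88.4 161.1] [-1.7993e+02  1.0000e-02  9.4410e+01] 20.7 19.0
False [[319.9, 272.5], [90.4, 396.2], 0.7] [ 503.5 -103. ]
False [[528.2, 159.5], [18.3, 472.6], 8.7] [609.8 -29.4]
False [[318.2, 65.4], [25.8, 122.3], 5.7] [494.4   8.6]
False [[584.6, 99.5], [12.2, 365.8], 10.4] [631.8   2.9]
False [[204.9, 103.2], [19.7, 680.9], 175.4] [437.6 -13.8]
```

```bash
python3 -m handwheel '[[0.001,0.0015,0.02,0,0,0,0.02],[0,0,0.025,0,0,0,0.02],[0,0,0.025,0,0,0,0.02],[0,0,0.02,0,0,0,0.02],[0,0,0.012,0,0,0,0.02],[0,0,0.006,0,0,0,0.02],[0,0,0,0,0,0,0.02],[0,0,0,0,0,0,0.02]]'
```

```text
time: 21.42
tool_pos: [505.8, -87.3, 54.5]
tcp_rot: [180.0, 0.0, 94.3]
ft_force: [-0.5, 0.5, -2.0]
finger_gap: 28.8
grip_force: 41.1
```

```bash
python3 -m handwheel '[[0,0,0.003,0,0,0,0.02],[0,0,0.0025,0,0,0,0.02],[0,0,0.001,0,0,0,0.02],[0,0,0,0,0,0,0.02],[0,0,0,0,0,0,0.02]]'
python3 -m handwheel '[[0,0,0.001,0,0,0,0.02],[0,0,0,0,0,0,0.02],[0,0,0,0,0,0,0.02]]'
```

```text
time: 21.83
tool_pos: [506.5, -87.0, 48.6]
tcp_rot: [179.9, 0.1, 94.3]
ft_force: [-0.0, -1.0, 6.0]
finger_gap: 28.7
grip_force: 41.9
time: 22.08
tool_pos: [507.3, -87.0, 48.5]
tcp_rot: [179.8, 0.1, 94.3]
ft_force: [-1.0, 0.6, 11.4]
finger_gap: 28.6
grip_force: 42.5
```

```bash
python3 -m handwheel '[[0,0,0,0,0,0,0.04],[0,0,0,0,0,0,0.045],[0,0,0,0,0,0,0.045],[0,0,-0.01,0,0,0,0.045],[0,0,-0.03,0,0,0,0.045],[0,0,-0.035,0,0,0,0.045],[0,0,-0.035,0,0,0,0.045],[0,0,0,0,0,0,0.045]]'
python3 - <<'E'
from h import *
s=r.sense();p,d=r.snapshot('wrist');cv2.imwrite('pics/w13.png',p)
K,_=cam('wrist',s);A=np.array(r.calibration('wrist')['tool_from_camera']);v,u=np.mgrid[0:480,0:640]
X=np.stack([(u-K[0,2])/K[0,0]*d,(v-K[1,2])/K[1,1]*d,d],-1)@A[:3,:3].T+A[:3,3]
W=X@R.from_euler('xyz',s['tcp_rot'],degrees=True).as_matrix().T+s['tool_pos']
P=np.array([507.2,84.1]);ux=np.array([.9973,.0741]);uy=np.array([-.0741,.9973]);U=np.stack([(W[...,:2]-P)@ux,(W[...,:2]-P)@uy,W[...,2]],-1)
g=cv2.cvtColor(p,cv2.COLOR_BGR2HSV);m=(g[...,1]<60)&(g[...,2]>90)&(d>0)&(abs(U[...,0]+15)<24)&(U[...,1]<-40)&(U[...,2]>36)
Q=U[m];f=cv2.fitLine(Q[:,:2].astype('f4'),cv2.DIST_HUBER,0,.01,.01).ravel();print(s['tool_pos'],m.sum(),'line',f,'y ext',np.percentile(Q[:,1],[.5,99.5]))
for a in range(-260,-60,20):
    q=Q[abs(Q[:,1]-a)<10]
    if len(q)>20:print(a,len(q),'x mid',np.percentile(q[:,0],[2,98]).round(1),'ztop',np.percentile(q[:,2],95).round(1))
E
```

```text
time: 22.75
tool_pos: [509.0, -87.6, 164.6]
tcp_rot: [179.4, 0.2, 94.3]
ft_force: [0.4, 0.2, 1.5]
finger_gap: 45.2
grip_force: 0.0
[509.03767411 -87.58847406 164.55581844] 15010 line [ 2.7569060e-03  9.9999619e-01 -2.2234255e+01 -1.5617992e+02] y ext [-265.5053966   -71.54692312]
-260 566 x mid [-30.8 -13.7] ztop 51.5
-240 902 x mid [-35.4  -8.1] ztop 56.4
-220 1278 x mid [-35.8  -7.9] ztop 56.5
-200 1389 x mid [-35.6  -7.6] ztop 56.5
-180 1478 x mid [-35.6  -8.2] ztop 56.5
-160 2552 x mid [-38.6  -8.2] ztop 183.5
-140 1726 x mid [-35.6  -8.2] ztop 56.6
-120 1911 x mid [-35.8  -7.7] ztop 56.6
-100 1824 x mid [-35.1  -8.3] ztop 56.4
-80 1384 x mid [-30.6 -12.6] ztop 51.8
```

```bash
python3 -m handwheel '[[0.06,-0.02,-0.03,0,0,0,0.045],[0,0,-0.03,0,0,0,0.045],[0,0,0,0,0,0,0.045],[0,0,0,0,0,0,0.045],[0,0,0,0,0,0,0.045]]'
cat > chk.py <<'E'
from h import *
s=r.sense();p,d=r.snapshot('wrist');cv2.imwrite('pics/w14.png',p);C=cam('wrist',s);K,_=C
A=np.array(r.calibration('wrist')['tool_from_camera']);v,u=np.mgrid[0:480,0:640]
X=np.stack([(u-K[0,2])/K[0,0]*d,(v-K[1,2])/K[1,1]*d,d],-1)@A[:3,:3].T+A[:3,3]
W=X@R.from_euler('xyz',s['tcp_rot'],degrees=True).as_matrix().T+s['tool_pos']
P=np.array([507.2,84.1]);ux=np.array([.9973,.0741]);uy=np.array([-.0741,.9973]);U=np.stack([(W[...,:2]-P)@ux,(W[...,:2]-P)@uy,W[...,2]],-1)
g=cv2.cvtColor(p,cv2.COLOR_BGR2HSV);grey=(g[...,1]<60)&(g[...,2]>70)&(d>0)
print(np.round(s['tool_pos'],1),np.round(s['tcp_rot'],2))
for a in range(-240,-60,40):
    q=U[grey&(abs(U[...,1]-a)<10)&(abs(U[...,0]+18)<27)&(abs(U[...,2]-45)<14)]
    f=U[grey&(abs(U[...,1]-a)<10)&(abs(U[...,2]-86)<4)&(U[...,0]<-30)]
    if len(q)>20:print(a,'pin x',np.percentile(q[:,0],[2,98]).round(1),np.percentile(q[:,2],95).round(1),'front top x',np.percentile(f[:,0],[2,98]).round(1) if len(f) else None)
q=U[grey&(abs(U[...,0])<45)&(abs(U[...,1])<45)&(abs(U[...,2]-56)<4)]
if len(q):print('narrow top',len(q),np.percentile(q,[1,50,99],axis=0).round(1).tolist())
E
python3 chk.py
```

```text
time: 23.22
tool_pos: [490.3, -51.8, 203.4]
tcp_rot: [-179.9, -0.0, 94.3]
ft_force: [-0.4, -0.7, -0.4]
finger_gap: 44.8
grip_force: 0.0
[490.3 -51.8 203.4] [-1.7993e+02 -2.0000e-02  9.4310e+01]
-240 pin x [-35.4  -8.6] 56.2 front top x [-73.4 -69.5]
-200 pin x [-35.8  -7.9] 56.5 front top x None
-160 pin x [-36.2  -8. ] 56.4 front top x [-81.1 -69.7]
-120 pin x [-35.8  -7.9] 56.5 front top x [-81.2 -69.7]
-80 pin x [-30.8 -12.6] 51.8 front top x [-81.2 -69.7]
narrow top 3630 [[-33.8, -28.3, 52.9], [-6.3, -14.0, 55.3], [22.3, 0.9, 59.4]]
```

The whole drawer slid out by about 6 mm during the placing. The front top is now at −81 relative to the old post position, and the rings and pin sit correctly relative to the drawer, with the pin level and its axis at z≈41.5. Next I close the fingers, turn and lean the tool to push.

```bash
python3 -m handwheel '[[0.009,-0.0317,0,0,0,0,0],[0.009,-0.0317,0,0,0,0,0],[0.009,-0.0317,0,0,0,0,0],[0,0,0,0,0,-6.93,0],[0,0,0,0,0,-6.93,0],[0,0,0,0,0,-6.93,0],[0,0,0,0,0,-6.93,0],[0,0,0,0,0,-6.93,0]]' >/dev/null
python3 -m handwheel '[[0,0,0,0,0,-6.93,0],[0,0,0,0,0,-6.93,0],[0,0,0,0,0,-6.93,0],[0,0,0,0,0,-6.93,0],[0,0,0,0,0,-6.93,0],[0,0,0,0,0,-6.93,0],[0,0,0,0,0,-6.93,0],[0,0,0,0,0,-6.93,0]]'
python3 -m handwheel '[[0,0,0,0,-6.67,0,0],[0,0,0,0,-6.67,0,0],[0,0,0,0,-6.67,0,0],[0,0,0,0,-6.67,0,0],[0,0,0,0,-6.67,0,0],[0,0,0,0,-6.67,0,0],[0,0,0,0,0,0,0],[0,0,0,0,0,0,0]]'
python3 -c "
from bench import r;print(r.sense()['joint_pos'])"
```

```text
time: 24.6
tool_pos: [393.1, -32.2, 202.6]
tcp_rot: [180.0, -0.2, -175.3]
ft_force: [-0.5, -0.1, -0.6]
finger_gap: -0.5
grip_force: 0.0
time: 25.27
tool_pos: [461.3, -48.1, 194.5]
tcp_rot: [178.5, 35.8, -176.0]
ft_force: [-0.6, 0.2, 0.5]
finger_gap: 0.2
grip_force: 0.0
[ -26.23657442  -51.0247249   142.45321688   21.65097952   59.17492554
 -127.01110619]
```

The lean is out of reach this close to the base. I'll undo it, push with the tool upright at first, and lean later when farther out.

```bash
python3 -m handwheel '[[0,0,0,0,7.16,0,0],[0,0,0,0,7.16,0,0],[0,0,0,0,7.16,0,0],[0,0,0,0,7.16,0,0],[0,0,0,0,7.16,0,0],[0,0,0,0,0,0,0],[0,0,0,0,0,0,0]]'
python3 -c "
from bench import r;print(r.sense()['joint_pos'])"
```

```text
time: 25.85
tool_pos: [462.8, -47.0, 195.7]
tcp_rot: [178.9, 0.5, -174.9]
ft_force: [-1.1, -0.0, -1.2]
finger_gap: 0.2
grip_force: 0.0
[ -13.02897093  -12.34351924  110.2659336     1.22474368   81.94948751
 -108.29198518]
```

```bash
python3 -m handwheel '[[0.0335,0.009,0,1.1,0,0.8,0],[0.0335,0.009,0,0,0,0,0],[0,0,0,0,0,0,0],[0,0,0.03,0,0,0,0],[0,0,0.03,0,0,0,0],[0,0,0.03,0,0,0,0],[0,0,0.03,0,0,0,0],[0,0,0.03,0,0,0,0]]'
python3 -m handwheel '[[0,0,0,0,0,0,0],[0,0,0,0,0,0,0]]'
```

```text
time: 26.52
tool_pos: [396.9, -35.3, 47.3]
tcp_rot: [-179.9, 1.2, -175.8]
ft_force: [0.8, 0.2, 0.1]
finger_gap: -0.1
grip_force: 0.0
time: 26.68
tool_pos: [395.1, -34.8, 46.8]
tcp_rot: [-180.0, 0.8, -175.8]
ft_force: [0.6, -0.3, 0.8]
finger_gap: 0.1
grip_force: 0.0
```

```bash
python3 -m handwheel '[[-0.006,0,0,0,0,0,0],[-0.006,0,0,0,0,0,0],[-0.006,0,0,0,0,0,0],[-0.005,0,0,0,0,0,0],[-0.005,0,0,0,0,0,0],[-0.005,0,0,0,0,0,0],[-0.006,0,0,0,0,0,0],[-0.007,0,0,0,0,0,0]]'
python3 -m handwheel '[[-0.008,0,0,0,0,0,0],[-0.01,0,0,0,0,0,0],[-0.01,0,0,0,0,0,0],[-0.01,0,0,0,0,0,0],[-0.01,0,0,0,0,0,0],[-0.01,0,0,0,0,0,0],[-0.01,0,0,0,0,0,0],[-0.01,0,0,0,0,0,0]]'
```

```text
time: 27.35
tool_pos: [442.7, -31.5, 47.2]
tcp_rot: [-180.0, 0.8, -175.8]
ft_force: [-2.5, -0.2, -0.1]
finger_gap: -0.1
grip_force: 0.0
time: 28.02
tool_pos: [520.5, -25.6, 47.7]
tcp_rot: [180.0, 0.7, -175.8]
ft_force: [-3.3, -1.2, -1.4]
finger_gap: 0.2
grip_force: 0.0
```

```bash
python3 -m handwheel '[[-0.009,0,0,0,0,0,0],[-0.008,0,0,0,0,0,0],[-0.006,0,0,0,0,0,0],[-0.004,0,0,0,0,0,0],[-0.002,0,0,0,0,0,0],[0,0,0,0,0,0,0],[0,0,0,0,0,0,0]]'
python3 -m handwheel '[[0.01,0,0,0,0,0,0],[0.01,0,0,0,0,0,0],[0.005,0,0,0,-6,0,0],[0,0,0,0,-6.5,0,0],[0,0,0,0,-6.5,0,0],[0,0,0,0,-6.5,0,0],[0,0,0,0,-6.5,0,0],[0,0,0,0,-6,0,0]]'
python3 -m handwheel '[[0,0,0,0,0,0,0],[0,0,0,0,0,0,0]]'
python3 - <<'E'
from h import *
print(np.round(r.sense()['joint_pos'],1))
p,d=r.snapshot('top');cv2.imwrite('pics/top1.png',p);C=cam('top');K,T=C
v,u=np.mgrid[0:480,0:640];X=np.stack([(u-K[0,2])/K[0,0]*d,(v-K[1,2])/K[1,1]*d,d],-1);W=(X-T[:3,3])@T[:3,:3]
ux=np.array([.9973,.0741]);uy=np.array([-.0741,.9973]);P=np.array([507.2,84.1]);U=np.stack([(W[...,:2]-P)@ux,(W[...,:2]-P)@uy],-1)
for y in(-220,-200,-20,0,20):
    m=(abs(U[...,1]-y)<8);a=U[m&(abs(W[...,2]-86)<8)];b=U[m&(abs(W[...,2]-185)<8)];print(y,'front x',np.percentile(a[:,0],[5,50]).round(0) if len(a) else None,'top edge x',np.percentile(b[:,0],[1,5]).round(0))
E
```

```text
time: 28.6
tool_pos: [549.7, -23.7, 49.4]
tcp_rot: [-180.0, 0.9, -175.8]
ft_force: [-0.0, 0.4, -1.2]
finger_gap: 0.2
grip_force: 0.0
time: 29.27
tool_pos: [523.8, -25.4, 48.8]
tcp_rot: [-179.9, 38.2, -175.7]
ft_force: [0.9, 2.5, -0.6]
finger_gap: -0.2
grip_force: 0.0
time: 29.43
tool_pos: [523.1, -24.7, 47.7]
tcp_rot: [179.8, 37.7, -175.9]
ft_force: [-0.6, 0.1, 0.6]
finger_gap: 0.1
grip_force: 0.0
[ -16.9  -20.3  141.9   30.7   25.8 -135. ]
-220 front x [47. 53.] top edge x [106. 112.]
-200 front x [47. 51.] top edge x [105. 112.]
-20 front x [48. 52.] top edge x [105. 110.]
0 front x [48. 53.] top edge x [106. 110.]
20 front x [47. 52.] top edge x [106. 112.]
```

The top edge of the unit gives home for the face at unit x≈146, and the face is now at ≈46, so about 100 mm is left. I'm pushing with the 38° lean.

```bash
python3 -m handwheel '[[-0.004,0,0.0031,0,0,0,0],[-0.004,0,0.0031,0,0,0,0],[-0.004,0,0.0031,0,0,0,0],[-0.004,0,0.0031,0,0,0,0],[-0.0047,0,0.0037,0,0,0,0],[-0.0055,0,0.0043,0,0,0,0],[-0.0063,0,0.0049,0,0,0,0],[-0.0063,0,0.0049,0,0,0,0]]'
python3 -m handwheel '[[-0.0063,0,0.0049,0,0,0,0],[-0.0063,0,0.0049,0,0,0,0],[-0.0063,0,0.0049,0,0,0,0],[-0.0055,0,0.0043,0,0,0,0],[-0.0047,0,0.0037,0,0,0,0]]'
python3 -c "
from bench import r;print(r.sense()['joint_pos'])"
```

```text
time: 30.15
tool_pos: [574.3, -20.6, 48.3]
tcp_rot: [179.8, 37.9, -175.7]
ft_force: [-3.9, 0.0, 1.9]
finger_gap: 0.1
grip_force: 1.4
time: 30.57
tool_pos: [611.1, -17.9, 48.4]
tcp_rot: [179.9, 37.9, -175.7]
ft_force: [-2.6, -1.0, 2.5]
finger_gap: 0.3
grip_force: 1.3
[ -12.27672128   -3.52317979  128.15182816   29.31762978   21.22232358
 -130.84133173]
```

```bash
python3 -m handwheel '[[-0.0028,0,0.0022,0,0,0,0],[-0.0024,0,0.0018,0,0,0,0],[-0.0024,0,0.0018,0,0,0,0],[-0.0024,0,0.0018,0,0,0,0],[-0.0016,0,0.0012,0,0,0,0]]'
python3 -m handwheel '[[-0.0016,0,0.0012,0,0,0,0],[-0.0016,0,0.0012,0,0,0,0],[-0.0016,0,0.0012,0,0,0,0]]'
python3 -m handwheel '[[-0.0016,0,0.0012,0,0,0,0],[-0.0016,0,0.0012,0,0,0,0]]'
```

```text
time: 30.98
tool_pos: [624.9, -16.9, 48.5]
tcp_rot: [179.9, 37.9, -175.7]
ft_force: [-2.8, -0.8, 0.2]
finger_gap: 0.1
grip_force: 1.1
time: 31.23
tool_pos: [630.3, -16.4, 48.3]
tcp_rot: [179.8, 37.8, -175.7]
ft_force: [-18.0, -3.3, 10.4]
finger_gap: 0.1
grip_force: 9.0
time: 31.4
tool_pos: [634.0, -16.2, 48.3]
tcp_rot: [179.8, 37.8, -175.7]
ft_force: [-15.1, -2.2, 9.0]
finger_gap: -0.2
grip_force: 7.9
```

Now in the detent, so I continue slowly.

```bash
python3 -m handwheel '[[-0.0016,0,0.0012,0,0,0,0],[-0.0016,0,0.0012,0,0,0,0]]'
python3 -m handwheel '[[-0.0016,0,0.0012,0,0,0,0],[-0.0016,0,0.0012,0,0,0,0]]'
python3 -m handwheel '[[-0.0016,0,0.0012,0,0,0,0],[-0.0016,0,0.0012,0,0,0,0]]'
```

```text
time: 31.57
tool_pos: [638.2, -15.9, 48.5]
tcp_rot: [179.8, 37.8, -175.7]
ft_force: [-7.1, -1.3, 1.4]
finger_gap: 0.0
grip_force: 3.4
time: 31.73
tool_pos: [642.4, -15.5, 48.5]
tcp_rot: [179.8, 37.8, -175.7]
ft_force: [-13.3, -3.0, 1.7]
finger_gap: 0.1
grip_force: 7.5
time: 31.9
tool_pos: [643.6, -15.2, 47.5]
tcp_rot: [179.8, 37.5, -175.7]
ft_force: [-104.6, -15.2, 77.1]
finger_gap: 0.3
grip_force: 52.7
```

```bash
python3 -m handwheel '[[0.004,0,-0.003,0,0,0,0],[0.008,0,-0.006,0,0,0,0],[0.016,0,-0.012,0,0,0,0],[0.016,0,-0.012,0,0,0,0],[0.016,0,-0.012,0,0,0,0],[0.016,0,-0.012,0,0,0,0],[0,0,0,0,0,0,0],[0,0,0,0,0,0,0]]'
python3 - <<'E'
from h import *
s=r.sense();p,d=r.snapshot('wrist');K,_=cam('wrist',s)
A=np.array(r.calibration('wrist')['tool_from_camera']);v,u=np.mgrid[0:480,0:640]
X=np.stack([(u-K[0,2])/K[0,0]*d,(v-K[1,2])/K[1,1]*d,d],-1)@A[:3,:3].T+A[:3,3]
W=X@R.from_euler('xyz',s['tcp_rot'],degrees=True).as_matrix().T+s['tool_pos']
P=np.array([507.2,84.1]);ux=np.array([.9973,.0741]);uy=np.array([-.0741,.9973]);U=np.stack([(W[...,:2]-P)@ux,(W[...,:2]-P)@uy,W[...,2]],-1)
ok=(d>0)&(U[...,0]>110)
for z in range(10,160,10):
    m=ok&(abs(U[...,2]-z)<4)&(abs(U[...,1]+107)<170);q=U[m];print(z,m.sum(),np.percentile(q[:,0],[5,50,95]).round(1) if len(q)>5 else None,p[m].mean(0).round() if len(q) else '')
E
```

```text
time: 32.57
tool_pos: [552.1, -22.7, 47.8]
tcp_rot: [179.9, 38.0, -175.8]
ft_force: [0.3, 0.1, 0.1]
finger_gap: -0.1
grip_force: 0.0
10 3789 [145.4 146.6 147.9] [204. 215. 216.]
20 5886 [145.3 146.5 147.6] [204. 214. 214.]
30 4404 [145.3 146.5 147.6] [205. 216. 216.]
40 3916 [145.4 146.4 147.6] [206. 216. 216.]
50 3447 [145.2 146.5 147.6] [205. 216. 216.]
60 3120 [145.1 146.4 147.6] [195. 205. 205.]
70 1621 [145.  146.4 147.6] [191. 201. 201.]
80 105 [145.4 146.2 147.6] [192. 203. 203.]
90 0 None 
100 0 None 
110 0 None 
120 0 None 
130 0 None 
140 0 None 
150 0 None
```

```bash
python3 - <<'E'
from h import *
s=r.sense();p,d=r.snapshot('wrist');K,_=cam('wrist',s)
A=np.array(r.calibration('wrist')['tool_from_camera']);v,u=np.mgrid[0:480,0:640]
X=np.stack([(u-K[0,2])/K[0,0]*d,(v-K[1,2])/K[1,1]*d,d],-1)@A[:3,:3].T+A[:3,3]
W=X@R.from_euler('xyz',s['tcp_rot'],degrees=True).as_matrix().T+s['tool_pos']
P=np.array([507.2,84.1]);ux=np.array([.9973,.0741]);uy=np.array([-.0741,.9973]);U=np.stack([(W[...,:2]-P)@ux,(W[...,:2]-P)@uy,W[...,2]],-1)
for y in list(range(-312,-280,4))+list(range(68,104,4)):
    m=(d>0)&(U[...,0]>110)&(U[...,0]<180)&(abs(U[...,2]-40)<25)&(abs(U[...,1]-y)<2);q=U[m];print(y,m.sum(),np.median(q[:,0]).round(1) if len(q)>5 else None,p[m].mean(0).round() if len(q) else '')
E
```

```text
-312 0 None 
-308 0 None 
-304 0 None 
-300 41 146.7 [247. 247. 247.]
-296 267 148.7 [235. 241. 244.]
-292 160 146.7 [221. 230. 231.]
-288 396 146.6 [221. 231. 231.]
-284 526 146.5 [219. 228. 228.]
68 295 146.5 [214. 225. 225.]
72 169 146.4 [215. 225. 225.]
76 62 146.6 [216. 226. 226.]
80 0 None 
84 0 None 
88 0 None 
92 0 None 
96 0 None 
100 0 None
```

The front is flush with the unit's frame: both measure 146.5. The tool is clear, so I'm handing in.

```bash
python3 -c "
from bench import r;print(r.hand_in())"
```

```text
the job is handed in; nothing more can be done
None
```

The job is handed in: both rings are on the post, the pin is in its cradles and the drawer is flush in its detent, but when the drawer hit its stop the wrist force read about 131 N, over the 120 N limit, so the run may be judged failed.

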